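# Secure the sample disc's keeper

## Task

Secure the disc in the sample cradle without gripping anything: with a fingertip push the swung-out keeper by its peg until it lies over the disc against its stop, and only then spin the loose wing nut above it clockwise (seen from above) by repeated fingertip strokes on its wings until it is fully home on the keeper. Bring the nut gently against its stop, never forcing or squeezing it; do not shift or lift the disc, and leave the other things on the bench alone.

Things in the scene. Friction and masses are not known exactly. Their poses are not given: they have to be found in the camera images.
- cradle: sample cradle, fixed to the bench: aluminium base plate 150 mm (x) by 250 mm (y), 12 mm thick; origin at the centre of its underside, z up. A stud at x 0, y +55 mm carries the keeper and, above it, the wing nut. A black upright wall (x -45 to +45, y +90 to +102 mm, top 88 mm above the bench) stands behind the stud, so a fingertip cannot pass round that side of the nut
- stud (a point): point on the axis of the vertical stud (10 mm thick, top 77 mm above the bench), at the height of the keeper's top face, 35 mm above the bench: where the wing nut's underside sits when fully home; axes as the cradle's. The wall's face is 35 mm away on the +y side, the other sides are open
- keeper (a joint): swing of the keeper about the stud, rad: 0 = against its stop post, pointing along the cradle's -y over the disc; positive = swung out counter-clockwise seen from above (pi/2 points along the cradle's +x). About 1 N at the peg moves it; it stays where it is left
- keeper_peg (a point): centre of the top of the upright peg on the keeper's free end. The keeper is a flat steel bar 20 mm wide, 29 to 35 mm above the bench, reaching 84 mm from the stud's axis; the peg is 12 mm thick, 35 to 55 mm above the bench, 72 mm from the stud's axis: push the keeper by it
- wing_nut (a joint): angle by which the wing nut is backed off, rad: 0 = fully home on the keeper (hard stop: approach it slowly), growing counter-clockwise seen from above, at most 10.5. Turning clockwise tightens; it sinks 6 mm per turn. 1 to 1.5 N at a wing tip turns it; it stays where it is left. At 0 the wings lie along the cradle's x
- nut_base (a point): centre of the wing nut's underside, on the stud's axis. Brass: round flange 26 mm across, hub 20 mm across, 18 mm high; two flat upright wings opposite each other, 6 mm thick, 8 to 28 mm above the underside, tips 32 mm from the axis. This frame turns with the nut; the wings point along its +x and -x
- wing_tip (a point): tip of one of the two wings, 32 mm from the axis and 20 mm above the nut's underside
- disc: black sample disc, 90 mm across, 14 mm thick, lying loose on the base plate at about x 0, y -35 mm; top 26 mm above the bench, 3 mm below the keeper's underside; origin at the centre of its underside. Leave it lying
- cap: small knurled aluminium screw cap, 20 mm across, 16 mm high, standing on the cradle's base plate; leave it alone; origin at its underside
- screwdriver: screwdriver with black handle, about 170 mm long, lying on the bench at the cradle's robot side; leave it alone; origin at its underside
- jar: glass jar with white lid, 52 mm across, 60 mm high, on the bench at the cradle's -y end; leave it alone; origin at its underside
- ring: flat black retaining ring, 80 mm outside, 10 mm high, on the bench at the cradle's +y end; leave it alone; origin at its underside
- bottle: white bottle, 48 mm across, 110 mm high, on the bench at the cradle's +y end; leave it alone; origin at its underside
- spool: brass cylinder, 44 mm across, 30 mm high, on the bench at the cradle's -y end; leave it alone; origin at its underside
Mind the look-alikes: they are no part of the job. What is shaped like the disc but blue or turquoise is not meant.

How it is judged:
By the outcome, as a careful person would: the job done as asked, in the order asked, and still so for the second after the job is handed in, with the robot touching nothing.
It also fails if it takes over 64 s, if anything falls off the work surface, if the arm or the gripper's body presses on something with over 40 N, if the wrist force passes 120 N, or if a joint passes its speed limit or range.

## Robot

A 6-joint arm with a two-finger parallel gripper is mounted at the origin on the work surface. World frame = base frame: x ahead of the robot, y to its left, z up, the work surface at z = 0. Lengths are in m, angles in degrees, forces in N, time in s.
With the tool pointing down it reaches from about 0.4 to 0.825 m from the base axis. Payload 7 kg.
Tool frame: the origin (TCP) lies between the finger pads; the fingertips stand 19 mm ahead of it and the grasp point (between the pads) is the TCP; x points along the fingers, y is the direction in which the jaws open and shut, and the axes are right-handed (so a half turn about x gives the same grasp; the last joint's range is limited). The gripper opens to 88 mm and grips with 3 to 60 N. Pads are 19 mm wide; open, the fingers measure 130 mm over their backs; the gripper's body (78 mm by 193 mm) begins 47 mm behind the grasp point.
Start: joints at [90.017, 20.546, 0.682, 0, -70.136, -16.507], TCP at [0.192, 0.647, 0.246] pointing down, gripper open.
Joint ranges: [-176.03, 176.03], [-82.01, 121.73], [-58.28, 71.71], [-173.87, 95.51], [-174.79, -0.11], [-173.66, 173.66]. Speed limits (degrees/s): [136.94, 136.94, 172.46, 180, 180, 180].

## Interface

Orientations are given as [roll, pitch, yaw] about the fixed x, y, z axes, in that order (R = Rz(yaw) Ry(pitch) Rx(roll)).
In Python, from plant import * gives the robot as it stands.
- The arm moves only by the tool step_arm, never from a script. Its argument "steps" is a list of rows, each a list of 2 entries, a list of its own where there are three numbers: the shift along the tool's x, y, z in units of 0.02 m (1.0 is 0.02 m), then the turn about the tool's x in units of 6 degrees (1.0 is 6 degrees). A call has 1 to 20 rows; each row shifts and turns the commanded pose from where the row before left it, along the tool's axes as they then stand; what a row does not reach is not made up. A row lasts 1/12 s, in which the tool goes at most 41.7 mm and 7.16 degrees, less where a joint would pass 70% of its speed; a pose out of reach is approached as far as the arm can. A call with a number of a shift or a turn outside -1 to 1 is refused whole. A call with a gripper value outside its range is refused whole. "fingers" is the closure, from 0 (fully open) to 1 (shut), set as the call begins (left out, the last holds). The fingers move at their own pace and stop on an object; "grip_force" is the grip in N (left out, the last holds). Time passes only in rows, so rows that do not move let the fingers close. It gives the time, the measured TCP pose, the force and the opening at its end, in the units of the state.
- get_state(): the state, without advancing time (a new reading comes with each control period).
- capture(name): name is "side" or "top" or "wrist"; returns the picture (384x512x3 uint8, blue, green, red); there is no depth.
- camera_model(name): a dict with "intrinsics" (3x3 intrinsics, pixels), "dist_coeffs" ([k1, k2, p1, p2, k3] as OpenCV has them; the pictures are not rectified), "rvec" (rotation vector, rad) and "tvec" (3), from world to camera coordinates, as OpenCV has them. Camera axes: x right, y down, z forward; pixel columns grow to the right and rows downward; lengths in m; the calibration is good to about 2 mm. A picture is of the moment at which its call begins: read the wrist's pose just before it. camera_model takes no time and is no camera call; for the wrist camera it gives the pose at the moment of the call.
- close_job(): hands the job in, once; it reports no verdict.
The state is a dict: "time_s": time; "joints": joint angles; "qd": joint speeds; "joint_torque": joint torques, N m; "tcp_pos": TCP position; "eef_rot": TCP orientation; "contact_force": force on the tool from outside, world axes, zero at the start; "moment": the same for the moment, N m; "gripper_width": finger opening in m.
Only numpy, scipy, OpenCV 4.12 (cv2) and the standard library are available. Lean on these libraries where they do the work, as an engineer would, in place of code of your own. Each camera call takes 0.05 s, during which the arm holds its last target.

## Working session

There is one attempt and no reset: what is moved stays moved. The work goes in short steps, Python scripts to look and compute and a tool call to move; the robot and the scene stay as the last step left them, time stands still between calls to the robot, and variables do not carry over. Pictures are saved under pics/ and viewed, and the job is handed in when it is done.

Besides the shell and the picture viewer there is one more tool, called after "Emit:" by a JSON object that holds its "op" and its "data". step_arm: Moves the arm, as the interface text tells. Its arguments: {"type":"object","properties":{"steps":{"type":"array","items":{"type":"array"}},"fingers":{"type":"number"},"grip_force":{"type":"number"}},"required":["steps"]}

```bash
mkdir -p pics; ls; python3 - <<'E'
from plant import *
import cv2
s=get_state();print(s)
for n in("top","side","wrist"):
    m=camera_model(n);print(n,m)
    cv2.imwrite(f"pics/{n}0.png",capture(n))
E
```

```text
pics
{'time_s': 0.0, 'joints': array([ 9.00191841e+01,  2.05907607e+01,  6.33423829e-01, -1.90022945e-02,
       -7.01336570e+01, -1.65063536e+01]), 'qd': array([-0.08135963,  0.04576007,  0.01025365, -0.03939016,  0.07390198,
        0.10248575]), 'joint_torque': array([-1.24635430e-03, -5.82716024e+01,  2.93052703e+01,  6.99711710e+00,
        6.86164465e-03, -1.74298307e-04]), 'tcp_pos': array([0.19147144, 0.6468088 , 0.24463111]), 'eef_rot': array([  95.40109198,   89.90726876, -101.09254922]), 'contact_force': array([-0.43378981,  1.32121207,  0.84220192]), 'moment': array([-0.03363187, -0.06069973,  0.01098145]), 'gripper_width': 0.08764185007341}
top {'intrinsics': array([[399.74643944,   0.        , 258.13924651],
       [  0.        , 399.74643944, 187.95375065],
       [  0.        ,   0.        ,   1.        ]]), 'dist_coeffs': array([0.03480839, 0.        , 0.        , 0.        , 0.        ]), 'rvec': array([ 2.17430434, -2.19399347,  0.11049669]), 'tvec': array([0.03873491, 0.51776472, 0.81780337])}
side {'intrinsics': array([[389.75829273,   0.        , 258.87132525],
       [  0.        , 389.75829273, 199.46757065],
       [  0.        ,   0.        ,   1.        ]]), 'dist_coeffs': array([-0.08665628,  0.        ,  0.        ,  0.        ,  0.        ]), 'rvec': array([ 2.19785974, -0.7483066 ,  0.34145975]), 'tvec': array([-0.38714372,  0.28937515,  0.51707081])}
wrist {'intrinsics': array([[346.24442244,   0.        , 261.06975211],
       [  0.        , 346.24442244, 189.85834888],
       [  0.        ,   0.        ,   1.        ]]), 'dist_coeffs': array([-0.01915831,  0.        ,  0.        ,  0.        ,  0.        ]), 'rvec': array([-1.77119156,  2.37090529,  0.32512312]), 'tvec': array([ 0.67402074, -0.03285967,  0.3909186 ])}
```

View pics/top0.png

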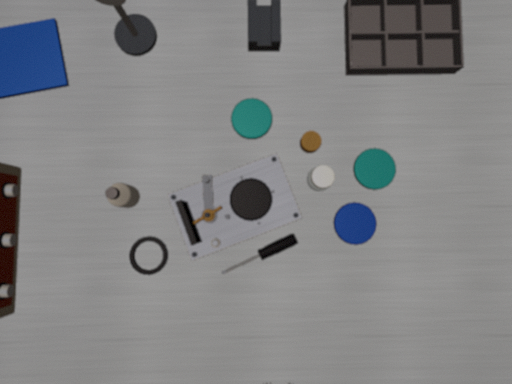

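View pics/side0.png

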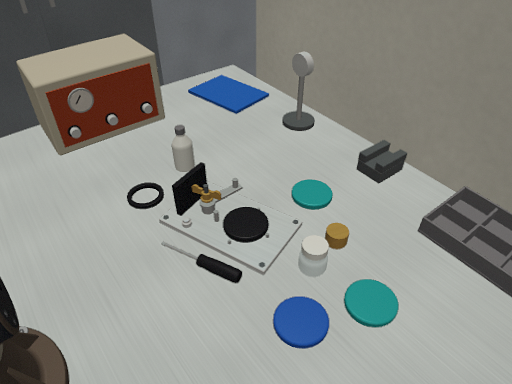

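View pics/wrist0.png

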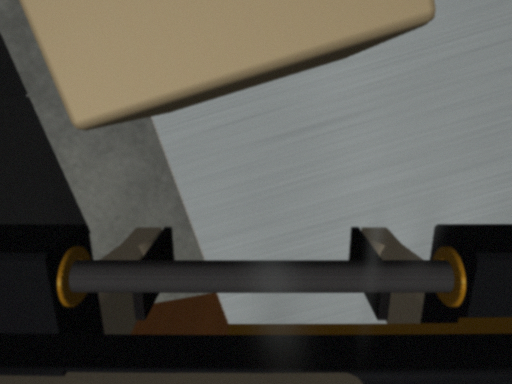

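```bash
cat > h.py <<'E'
import numpy as np, cv2
from plant import *
def ray(n,uv,m=None):
    m=m or camera_model(n)
    p=cv2.undistortPoints(np.array([[uv]],float),m["intrinsics"],m["dist_coeffs"])[0,0]
    R=cv2.Rodrigues(np.array(m["rvec"]))[0];t=np.array(m["tvec"])
    return -R.T@t, R.T@np.array([p[0],p[1],1])
def onz(n,uv,z,m=None):
    c,d=ray(n,uv,m); return c+d*(z-c[2])/d[2]
def proj(n,P,m=None):
    m=m or camera_model(n)
    return cv2.projectPoints(np.array(P,float).reshape(-1,3),np.array(m["rvec"]),np.array(m["tvec"]),m["intrinsics"],m["dist_coeffs"])[0][:,0]
def tri(uva,uvb,a="top",b="side"):
    A=np.zeros((3,3));B=np.zeros(3)
    for n,uv in((a,uva),(b,uvb)):
        c,d=ray(n,uv);d/=np.linalg.norm(d);M=np.eye(3)-np.outer(d,d);A+=M;B+=M@c
    return np.linalg.solve(A,B)
def crop(img,x0,y0,w,h,s,name):
    cv2.imwrite(name,cv2.resize(img[y0:y0+h,x0:x0+w],None,fx=s,fy=s,interpolation=cv2.INTER_CUBIC))
E
python3 - <<'E'
from h import *
t=cv2.imread("pics/top0.png");s=cv2.imread("pics/side0.png")
crop(t,160,145,150,120,5,"pics/t0c.png");crop(s,150,155,160,120,5,"pics/s0c.png")
for uv in((0,0),(511,0),(235,205)): print(uv,onz("top",uv,0))
E
```

```text
(0, 0) [0.93581013 0.5923076  0.        ]
(511, 0) [ 0.93435346 -0.5320362   0.        ]
(235, 205) [0.48369847 0.08376054 0.        ]
```

View pics/t0c.png

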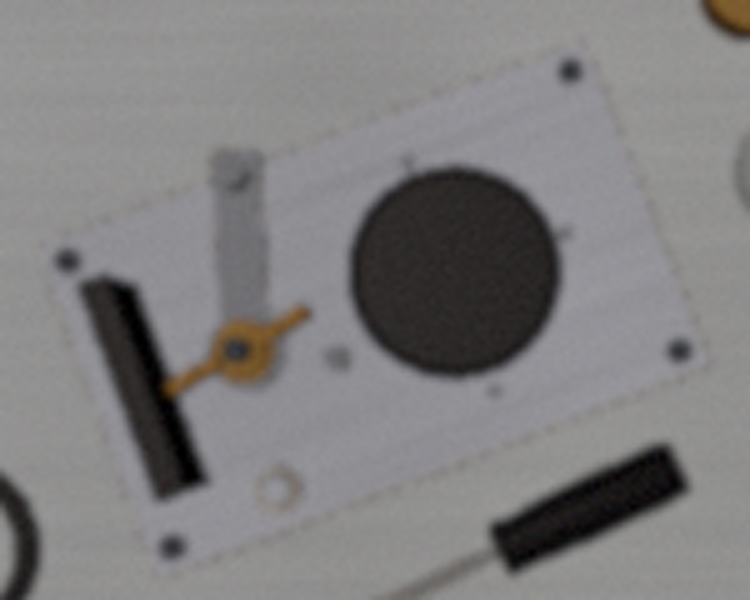

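View pics/s0c.png

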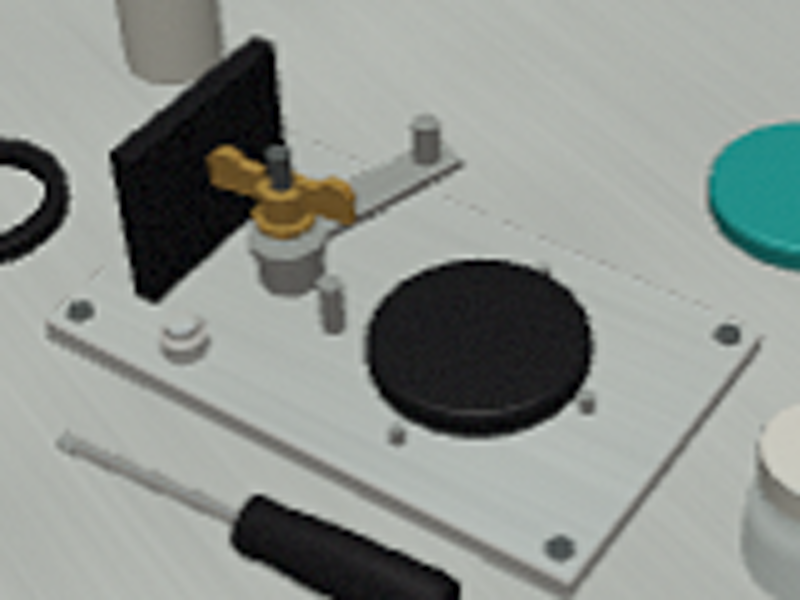

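```bash
python3 - <<'E'
from h import *
T=lambda x,y:(160+x/5,145+y/5)
S=lambda x,y:(150+x/5,155+y/5)
b=[onz("top",T(*p),.012)for p in((67,260),(570,70),(680,350),(172,547))]
b2=[onz("side",S(*p),.012)for p in((80,312),(728,334),(560,548))]
for p in b+b2:print(np.round(p,4))
c=np.mean(b,0);yd=(b[0]+b[3]-b[1]-b[2])/2;print("spans",[np.linalg.norm(b[i]-b[(i+1)%4]) for i in range(4)])
yaw=np.degrees(np.arctan2(yd[1],yd[0]))-90;print("c",c,"yaw",yaw)
st=tri(T(237,350),S(280,152));print("stud top",st)
print("peg",tri(T(236,177),S(427,124)), onz("top",T(236,177),.055),onz("side",S(427,124),.055))
a=tri(T(308,312),S(350,186));e=tri(T(168,392),S(215,152));print("tips",a,e)
R=cv2.Rodrigues(np.array([0,0,np.radians(yaw)]))[0]
w=lambda x,y,z:c*[1,1,0]+R@[x,y,z]
print("stud pred",w(0,.055,.077),proj("top",w(0,.055,.077)),T(237,350),proj("side",w(0,.055,.077)),S(280,152))
print("disc",onz("top",T(456,271),.026),w(0,-.035,.026)); print("cap",onz("top",T(279,487),.028),R.T@(onz("top",T(279,487),.028)-c*[1,1,0]))
E
```

```text
[0.5013 0.2131 0.012 ]
[ 0.5809 -0.0006  0.012 ]
[ 0.4609 -0.0457  0.012 ]
[0.3808 0.1683 0.012 ]
[0.3828 0.1696 0.012 ]
[0.5827 0.0009 0.012 ]
[ 0.4626 -0.0437  0.012 ]
spans [np.float64(0.22812397949356805), np.float64(0.12820607878950996), np.float64(0.2284690902169136), np.float64(0.12851044311405624)]
c [0.48097046 0.08379672 0.012     ] yaw 20.462451621215934
stud top [0.46179021 0.13358425 0.07978506]
peg [0.53199517 0.13634034 0.05759058] [0.53140238 0.13717113 0.055     ] [0.53466795 0.13852895 0.055     ]
tips [0.47632664 0.10668348 0.07313557] [0.44660808 0.16128968 0.06922673]
stud pred [0.46174282 0.1353263  0.077     ] [[206.82068092 214.78617288]] (207.4, 215.0) [[205.31276735 186.07791799]] (206.0, 185.4)
disc [0.49433537 0.04882586 0.026     ] [0.49320623 0.05100517 0.026     ]
cap [0.40591077 0.12233038 0.028     ] [-0.05685241  0.06234262  0.028     ]
```

```bash
cat >> h.py <<'E'
from scipy.spatial.transform import Rotation as Ro
YAW=20.46; C=np.array([.4818,.0846,0]); RC=Ro.from_euler('z',YAW,degrees=True).as_matrix()
STUD=C+RC@[0,.055,0]
def pose():
    s=get_state(); R=Ro.from_euler('xyz',s["eef_rot"],degrees=True).as_matrix(); return s,s["tcp_pos"],R
def ang(v): return np.degrees(np.arctan2(v[1],v[0]))
def report():
    s,p,R=pose(); q=RC.T@(p-STUD)
    print("t %.2f"%s["time_s"],"tcp",np.round(p,4),"tip z %.4f"%(p[2]-.019),"in stud frame r %.1f mm phi %.1f"%(1e3*np.hypot(*q[:2]),ang(q)),"xy",np.round(q[:2]*1e3,1),"tool y ang world %.1f cradle %.1f"%(ang(R[:,1]),ang(R[:,1])-YAW),"x",np.round(R[:,0],3),"j6 %.1f"%s["joints"][5],"F",np.round(s["contact_force"],1),"M",np.round(s["moment"],2),"w %.3f"%s["gripper_width"])
def delta(target):
    s,p,R=pose(); d=R.T@(np.array(target)-p); print("units tool",np.round(d/.02,2)); return d/.02
E
python3 - <<'E'
from h import *
report()
print(STUD)
for uv in((20,172),(20,180),(5,305)): print(onz("top",uv,.0),onz("top",uv,.17))
s,p,R=pose();print(np.round(R,3))
# hypotheses h
for th in (98,278,458):
    h=th/360*.006
    P=[STUD+RC@np.array([r*np.cos(np.radians(th)),r*np.sin(np.radians(th)),.035+h+z]) for r in(.032,-.032) for z in(.008,.028)]
    print(th,[list(np.round((q-(150,155))*5)) for q in proj("side",P)],[list(np.round((q-(160,145))*5)) for q in proj("top",P)])
E
```

```text
t 0.15 tcp [0.1915 0.6469 0.2448] tip z 0.2258 in stud frame r 578.2 mm phi 97.5 xy [-75.4 573.3] tool y ang world -106.5 cradle -127.0 x [-0.    -0.001 -1.   ] j6 -16.5 F [-0.3  0.4  0.8] M [-0.04 -0.03  0.02] w 0.088
[0.46257456 0.1361304  0.        ]
[0.5582007  0.53836777 0.        ] [0.53592019 0.44104724 0.17      ]
[0.54114011 0.53769154 0.        ] [0.52223659 0.44050487 0.17      ]
[0.28325983 0.55562121 0.        ] [0.31540146 0.45488551 0.17      ]
[[-0.    -0.284 -0.959]
 [-0.001 -0.959  0.284]
 [-1.     0.001 -0.   ]]
98 [[np.float64(216.0), np.float64(194.0)], [np.float64(210.0), np.float64(157.0)], [np.float64(355.0), np.float64(238.0)], [np.float64(352.0), np.float64(199.0)]] [[np.float64(171.0), np.float64(387.0)], [np.float64(164.0), np.float64(387.0)], [np.float64(311.0), np.float64(310.0)], [np.float64(307.0), np.float64(308.0)]]
278 [[np.float64(354.0), np.float64(232.0)], [np.float64(351.0), np.float64(194.0)], [np.float64(215.0), np.float64(189.0)], [np.float64(209.0), np.float64(151.0)]] [[np.float64(310.0), np.float64(310.0)], [np.float64(306.0), np.float64(308.0)], [np.float64(170.0), np.float64(387.0)], [np.float64(163.0), np.float64(387.0)]]
458 [[np.float64(214.0), np.float64(183.0)], [np.float64(209.0), np.float64(145.0)], [np.float64(354.0), np.float64(226.0)], [np.float64(351.0), np.float64(188.0)]] [[np.float64(169.0), np.float64(387.0)], [np.float64(162.0), np.float64(387.0)], [np.float64(310.0), np.float64(310.0)], [np.float64(306.0), np.float64(308.0)]]
```

Emit:
{"op": "step_arm", "data": {"steps": [[[-0.2,0.9,-0.6],0],[[-0.2,0.9,-0.6],0],[[-0.2,0.9,-0.6],0],[[-0.2,0.9,-0.6],0],[[-0.2,0.9,-0.6],0],[[-0.2,0.9,-0.6],0],[[-0.2,0.9,-0.6],0],[[-0.2,0.9,-0.6],0],[[-0.2,0.9,-0.6],0],[[-0.2,0.9,-0.6],0],[[-0.2,0.9,-0.6],0],[[-0.2,0.9,-0.6],0]], "fingers": 1.0, "grip_force": 10}}

```text
time_s: 1.15
tcp_pos: [0.2685, 0.398, 0.2936]
eef_rot: [78.0, 90.0, -118.5]
contact_force: [-0.6, -0.1, 0.0]
gripper_width: 0.0128
```

```bash
python3 - <<'E'
from h import *
report(); d=delta([.534,.162,.16])
E
```

```text
t 1.15 tcp [0.2685 0.398  0.2936] tip z 0.2746 in stud frame r 325.9 mm phi 106.1 xy [-90.3 313.2] tool y ang world -106.5 cradle -126.9 x [-0. -0. -1.] j6 -6.0 F [-0.6 -0.1  0. ] M [-0.03 -0.05  0.  ] w 0.013
units tool [  6.68   7.54 -16.08]
```

Emit:
{"op": "step_arm", "data": {"steps": [[[0.3,0.47,-1],0],[[0.3,0.47,-1],0],[[0.3,0.47,-1],0],[[0.3,0.47,-1],0],[[0.3,0.47,-1],0],[[0.3,0.47,-1],0],[[0.3,0.47,-1],0],[[0.3,0.47,-1],0],[[0.3,0.47,-1],0],[[0.3,0.47,-1],0],[[0.3,0.47,-1],0],[[0.3,0.47,-1],0],[[0.3,0.47,-1],0],[[0.3,0.47,-1],0],[[0.3,0.47,-1],0],[[0.3,0.47,-1],0]]}}

```text
time_s: 2.48
tcp_pos: [0.5331, 0.1632, 0.1971]
eef_rot: [33.9, 90.0, -162.6]
contact_force: [-0.2, 0.6, -0.5]
gripper_width: 0.0005
```

Emit:
{"op": "step_arm", "data": {"steps": [[[0,0,0],-1],[[0,0,0],-1],[[0,0,0],-1],[[0,0,0],-1],[[0,0,0],-1],[[0,0,0],-1],[[0,0,0],-1],[[0,0,0],-1],[[0,0,0],-1],[[0,0,0],-1],[[0,0,0],-1],[[0,0,0],-1],[[0,0,0],-1],[[0,0,0],-1],[[0,0,0],-1],[[0,0,0],-1],[[0,0,0],-1],[[0,0,0],-1]]}}

```text
time_s: 3.98
tcp_pos: [0.5323, 0.1641, 0.1973]
eef_rot: [-68.2, 90.0, -156.4]
contact_force: [-1.7, -0.0, -0.4]
gripper_width: 0.0005
```

```bash
python3 - <<'E'
from h import *
report(); d=delta([.534,.162,.061])
i=capture("side");j=capture("top");w=capture("wrist")
cv2.imwrite("pics/w1.png",w)
crop(i,130,80,200,200,3,"pics/s1.png");crop(j,150,110,160,150,4,"pics/t1.png")
E
```

```text
t 3.98 tcp [0.5323 0.1641 0.1973] tip z 0.1783 in stud frame r 75.1 mm phi 1.4 xy [75.1  1.8] tool y ang world 1.8 cradle -18.7 x [-0. -0. -1.] j6 144.5 F [-1.7 -0.  -0.4] M [-0.12 -0.16  0.01] w 0.000
units tool [6.82 0.08 0.11]
```

View pics/s1.png

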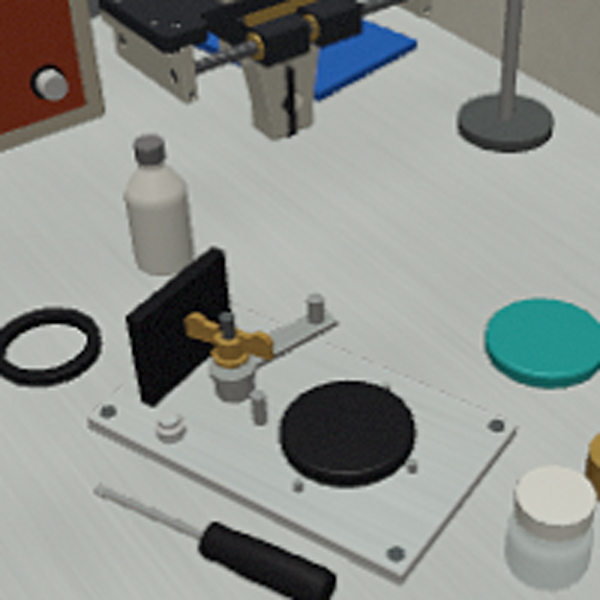

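View pics/w1.png

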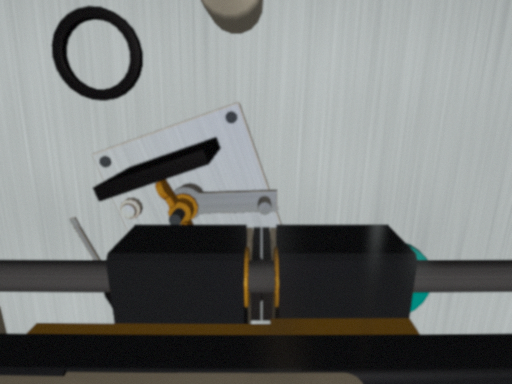

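Emit:
{"op": "step_arm", "data": {"steps": [[[0.9,0,0.01],0],[[0.9,0,0.01],0],[[0.9,0,0.01],0],[[0.9,0,0.01],0],[[0.9,0,0.01],0],[[0.8,0,0.01],0],[[0.6,0,0.01],0],[[0.5,0,0.02],0],[[0.3,0.05,0.02],0],[[0.1,0.03,0],0]]}}

```text
time_s: 4.97
tcp_pos: [0.5339, 0.1617, 0.0606]
eef_rot: [-55.3, 89.9, -143.9]
contact_force: [-0.7, -0.2, -0.1]
gripper_width: 0.0007
```

Emit:
{"op": "step_arm", "data": {"steps": [[[0,0,0.1],0],[[0,0,0.1],0],[[0,0,0.1],0],[[0,0,0.08],0],[[0,0,0],0]]}}

```text
time_s: 5.38
tcp_pos: [0.5348, 0.1544, 0.0622]
eef_rot: [122.4, 89.9, 33.9]
contact_force: [1.0, 0.5, 0.8]
gripper_width: 0.0006
```

```bash
python3 - <<'E'
from h import *
report();i=capture("side")
crop(i,150,100,130,130,5,"pics/s2.png")
E
```

```text
t 5.38 tcp [0.5348 0.1544 0.0622] tip z 0.0432 in stud frame r 74.5 mm phi -6.3 xy [74.1 -8.1] tool y ang world 1.5 cradle -19.0 x [ 0.001  0.001 -1.   ] j6 145.2 F [1.  0.5 0.8] M [ 0.03 -0.31  0.04] w 0.001
```

View pics/s2.png

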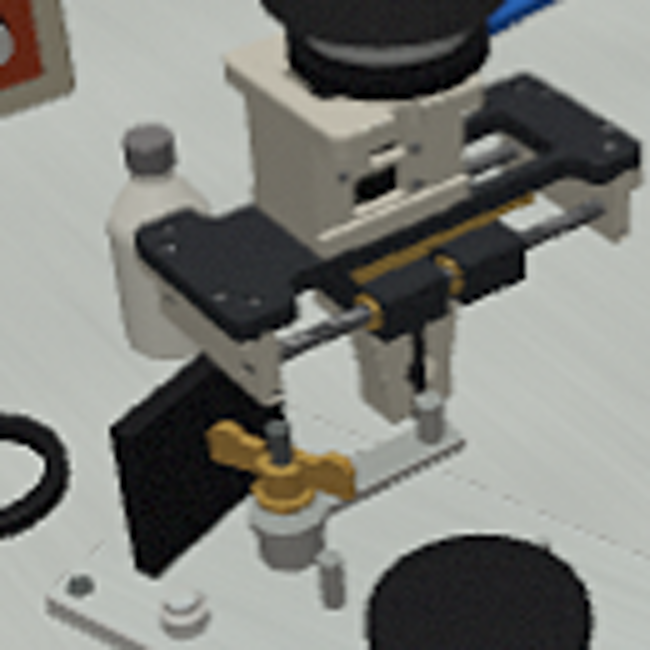

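Emit:
{"op": "step_arm", "data": {"steps": [[[0,0.03,0.19],0.5],[[0,0.035,0.19],0.5],[[0,0.035,0.19],0.5],[[0,0.035,0.19],0.5],[[0,0.035,0.19],0.5],[[0,0.035,0.19],0.5],[[0,0.035,0.19],0.5],[[0,0.035,0.19],0.5]]}}

```text
time_s: 6.1
tcp_pos: [0.5356, 0.1239, 0.0621]
eef_rot: [138.5, 89.9, 25.8]
contact_force: [0.9, 0.3, 0.2]
gripper_width: 0.0002
```

```bash
python3 - <<'E'
from h import *
report();i=capture("side")
crop(i,150,100,130,130,5,"pics/s3.png")
E
```

```text
t 6.10 tcp [0.5356 0.1239 0.0621] tip z 0.0431 in stud frame r 74.0 mm phi -30.0 xy [ 64.1 -37. ] tool y ang world -22.6 cradle -43.1 x [ 0.001  0.001 -1.   ] j6 123.9 F [0.9 0.3 0.2] M [ 0.14 -0.42  0.01] w 0.000
```

View pics/s3.png

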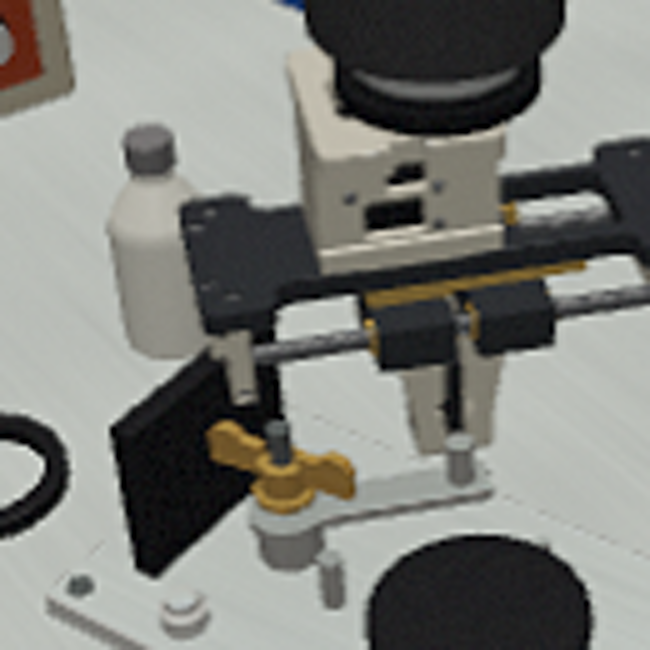

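Emit:
{"op": "step_arm", "data": {"steps": [[[0,0.035,0.19],0.5],[[0,0.035,0.19],0.5],[[0,0.035,0.19],0.5],[[0,0.035,0.19],0.5],[[0,0.035,0.19],0.5],[[0,0.035,0.19],0.5],[[0,0.035,0.19],0.5],[[0,0.035,0.19],0.5],[[0,0.035,0.19],0.5],[[0,0.035,0.19],0.5],[[0,0.035,0.19],0.5],[[0,0.035,0.19],0.5],[[0,0.035,0.19],0.5],[[0,0,0],0]]}}

```text
time_s: 7.32
tcp_pos: [0.5101, 0.0809, 0.0619]
eef_rot: [-175.1, 90.0, 33.3]
contact_force: [0.4, -1.2, 1.3]
gripper_width: 0.0003
```

```bash
python3 - <<'E'
from h import *
report();i=capture("side");j=capture("top")
crop(i,150,100,150,130,5,"pics/s4.png");crop(j,160,145,150,120,5,"pics/t4.png")
E
```

```text
t 7.32 tcp [0.5101 0.0809 0.0619] tip z 0.0429 in stud frame r 72.9 mm phi -69.8 xy [ 25.2 -68.4] tool y ang world -61.6 cradle -82.0 x [ 0.  0. -1.] j6 87.6 F [ 0.4 -1.2  1.3] M [-0.14 -0.07  0.01] w 0.000
```

View pics/s4.png

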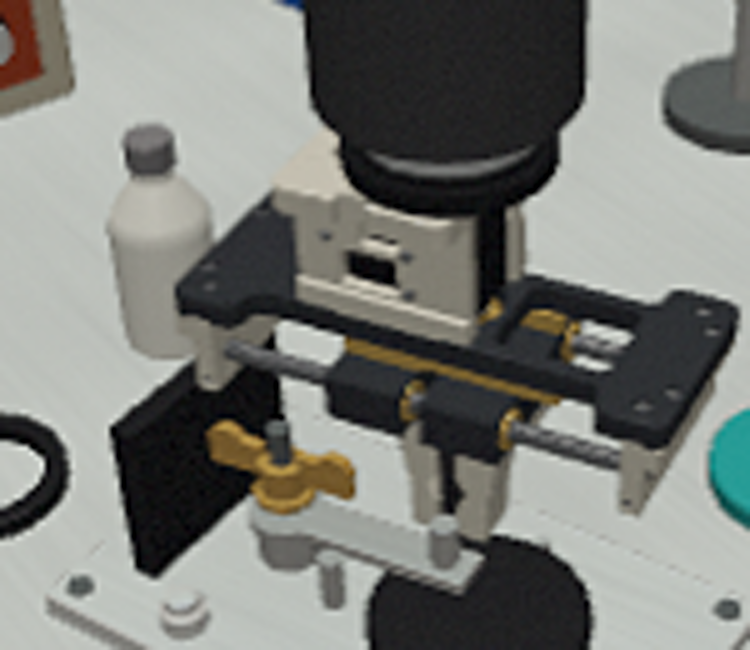

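View pics/t4.png

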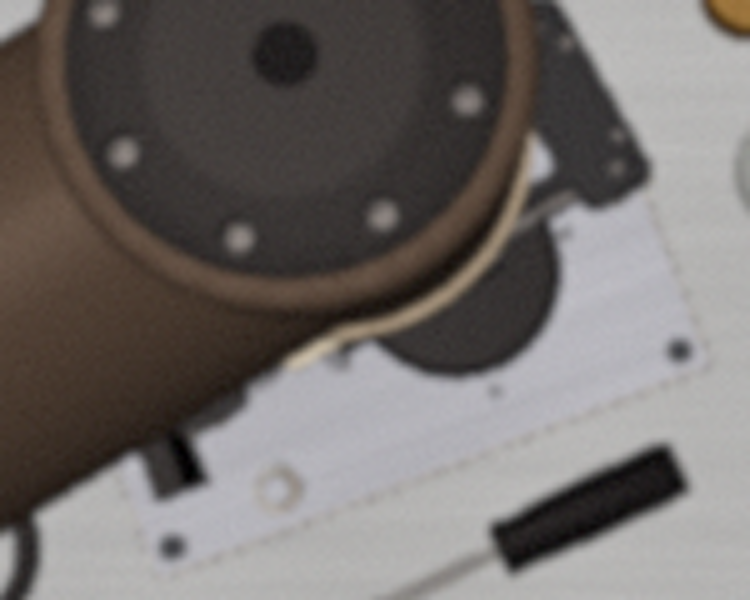

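Emit:
{"op": "step_arm", "data": {"steps": [[[0,0.024,0.126],0.33],[[0,0.024,0.126],0.33],[[0,0.02,0.07],0.2],[[0,0.01,0.06],0.17],[[0,0,0],0]]}}

```text
time_s: 7.83
tcp_pos: [0.5042, 0.0763, 0.0616]
eef_rot: [162.3, 90.0, 4.6]
contact_force: [0.6, -0.1, 1.4]
gripper_width: 0.0001
```

Emit:
{"op": "step_arm", "data": {"steps": [[[0,0,0.03],0.1],[[0,0,0.03],0.1],[[0,0,0],0]]}}

```text
time_s: 8.08
tcp_pos: [0.5033, 0.0759, 0.0616]
eef_rot: [161.3, 90.0, 2.5]
contact_force: [1.5, -0.4, 0.7]
gripper_width: 0.0007
```

```bash
python3 - <<'E'
from h import *
report();i=capture("side")
crop(i,150,130,150,120,5,"pics/s5.png")
E
```

```text
t 8.08 tcp [0.5033 0.0759 0.0616] tip z 0.0426 in stud frame r 72.7 mm phi -76.4 xy [ 17.1 -70.7] tool y ang world -68.9 cradle -89.3 x [ 0.  0. -1.] j6 80.4 F [ 1.5 -0.4  0.7] M [-0.17 -0.45  0.01] w 0.001
```

View pics/s5.png

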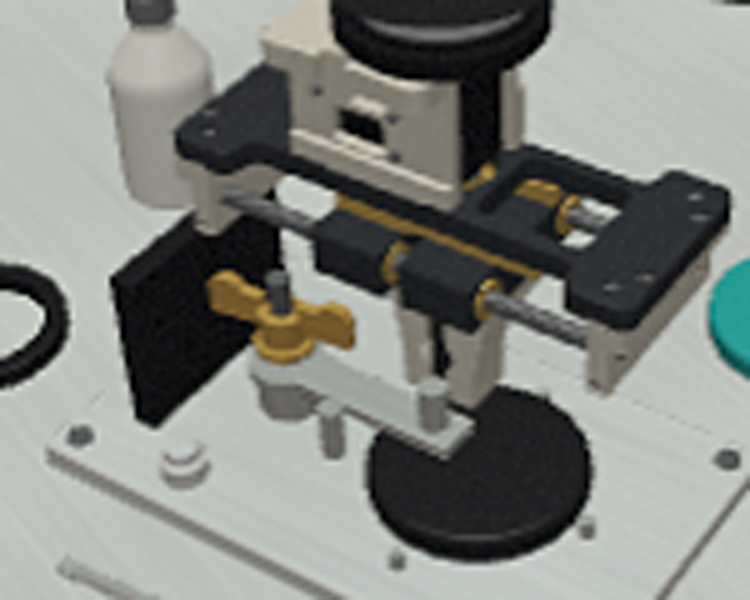

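Emit:
{"op": "step_arm", "data": {"steps": [[[0,0,0.04],0],[[0,0,0.03],0.05],[[0,0,0],0]]}}

```text
time_s: 8.38
tcp_pos: [0.503, 0.0758, 0.0619]
eef_rot: [-179.5, 89.9, 21.3]
contact_force: [5.0, 0.8, -2.4]
gripper_width: 0.0002
```

```bash
python3 -c "
from h import *
report()"
```

```text
t 8.38 tcp [0.503  0.0758 0.0619] tip z 0.0429 in stud frame r 72.6 mm phi -76.6 xy [ 16.8 -70.6] tool y ang world -69.2 cradle -89.6 x [ 0.002  0.001 -1.   ] j6 80.1 F [ 5.   0.8 -2.4] M [-0.13 -2.08  0.03] w 0.000
```

Emit:
{"op": "step_arm", "data": {"steps": [[[0,0,0.03],0],[[0,0,0.03],0],[[0,0,0],0]]}}

```text
time_s: 8.63
tcp_pos: [0.5028, 0.0759, 0.0621]
eef_rot: [-179.1, 89.8, 21.8]
contact_force: [8.6, 0.1, -4.5]
gripper_width: 0.0006
```

```bash
python3 -c "
from h import *
report();i=capture('side')
crop(i,150,130,150,120,5,'pics/s6.png')"
```

```text
t 8.63 tcp [0.5028 0.0759 0.0621] tip z 0.0431 in stud frame r 72.5 mm phi -76.7 xy [ 16.6 -70.5] tool y ang world -69.1 cradle -89.6 x [ 0.004  0.002 -1.   ] j6 80.1 F [ 8.6  0.1 -4.5] M [-0.04 -3.08  0.05] w 0.001
```

View pics/s6.png

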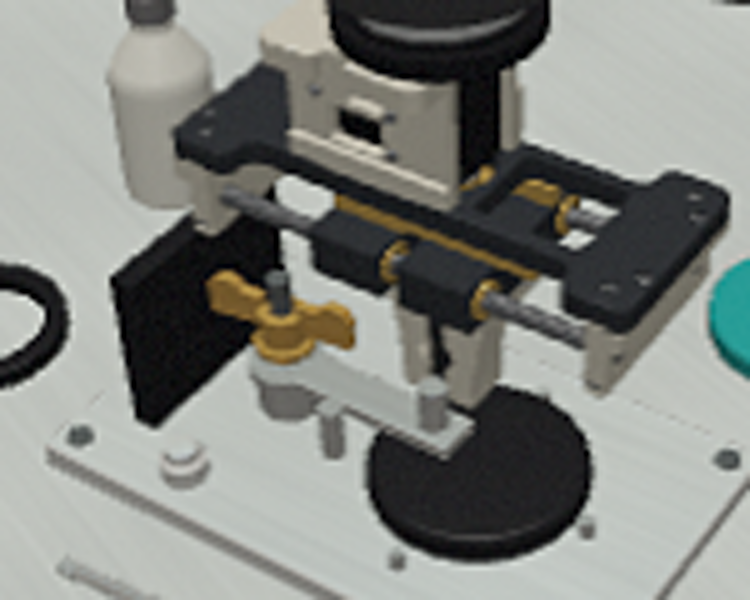

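Emit:
{"op": "step_arm", "data": {"steps": [[[0,0,-0.35],0],[[0,0,-0.45],0],[[-0.3,0,0],0],[[-0.3,-0.15,0],-0.2],[[0,-0.5,0],-0.5],[[0,-0.5,0],-0.5],[[0,-0.5,0],0],[[0,-0.4,0],0],[[0,0,0],0]]}}

```text
time_s: 9.43
tcp_pos: [0.4974, 0.1187, 0.0739]
eef_rot: [-127.0, 90.0, 81.0]
contact_force: [-0.4, 0.3, 0.6]
gripper_width: 0.0004
```

```bash
cat >> h.py <<'E'
def ab(phi):  # finger centre relative to wing at cradle angle phi: radial a, tangential cw b (mm)
    s,p,R=pose(); q=RC.T@(p-STUD)*1e3; f=np.radians(phi); return q[0]*np.cos(f)+q[1]*np.sin(f), q[0]*np.sin(f)-q[1]*np.cos(f)
E
python3 -c "
from h import *
report();print(ab(-82));i=capture('side');j=capture('top')
crop(i,150,130,150,120,5,'pics/s7.png');crop(j,160,145,150,120,5,'pics/t7.png')"
```

```text
t 9.43 tcp [0.4974 0.1187 0.0739] tip z 0.0549 in stud frame r 39.0 mm phi -47.0 xy [ 26.6 -28.5] tool y ang world -62.0 cradle -82.4 x [ 0.  0. -1.] j6 82.6 F [-0.4  0.3  0.6] M [-0.09 -0.01  0.05] w 0.000
(np.float64(31.94378905565999), np.float64(-22.33844849394148))
```

View pics/s7.png

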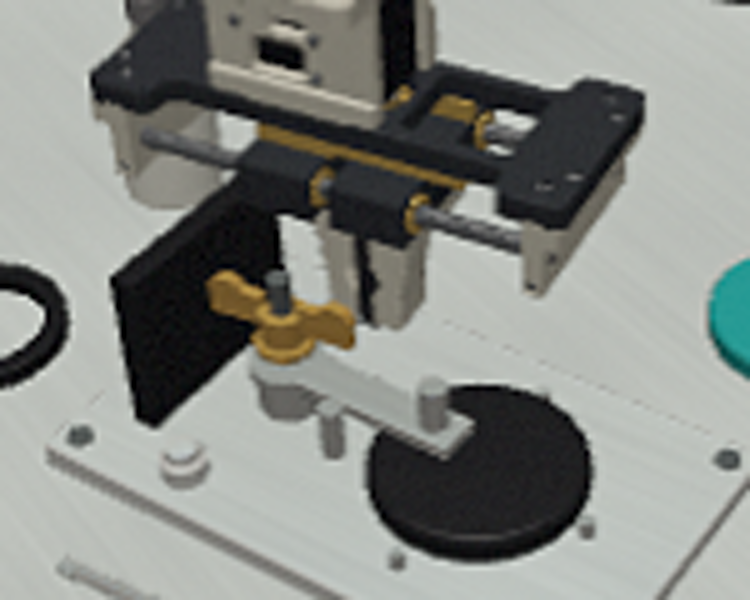

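View pics/t7.png

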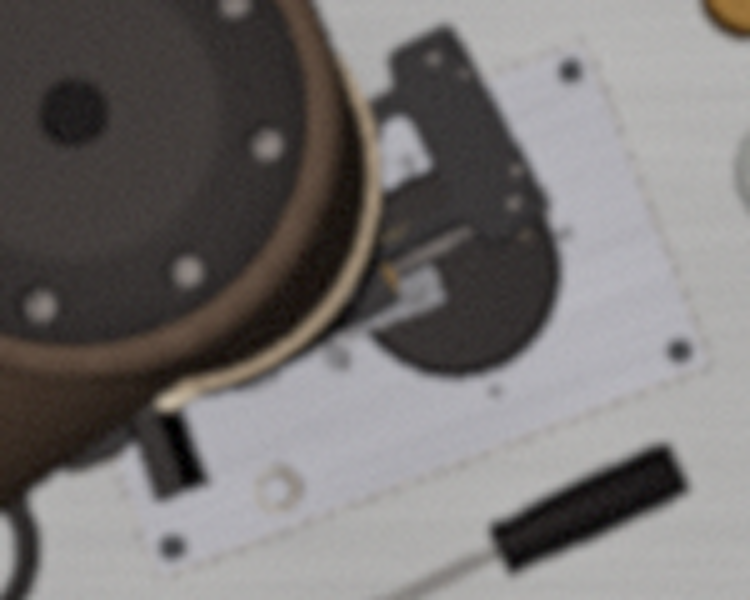

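Emit:
{"op": "step_arm", "data": {"steps": [[[0,-0.05,0.2],0],[[0,-0.05,0.2],0],[[0,0.047,0.106],0.667],[[0,0.047,0.106],0.667],[[0,0.047,0.106],0.667],[[0,0.047,0.106],0.667],[[0,0.047,0.106],0.667],[[0,0.047,0.106],0.667]]}}

```text
time_s: 10.2
tcp_pos: [0.48, 0.1062, 0.0737]
eef_rot: [-150.7, 89.9, 33.1]
contact_force: [1.3, 1.4, -1.1]
gripper_width: 0.0006
```

```bash
python3 -c "
from h import *
report();i=capture('side');s,p,R=pose();print(ab(ang(R[:,1])-YAW))
crop(i,150,130,150,120,5,'pics/s8.png')"
```

```text
t 10.20 tcp [0.48   0.1062 0.0737] tip z 0.0547 in stud frame r 34.6 mm phi -80.2 xy [  5.9 -34.1] tool y ang world -86.2 cradle -106.7 x [ 0.001  0.001 -1.   ] j6 58.3 F [ 1.3  1.4 -1.1] M [ 0.28 -0.4  -0.01] w 0.001
(np.float64(31.110036663687332), np.float64(-15.122632249725651))
```

View pics/s8.png

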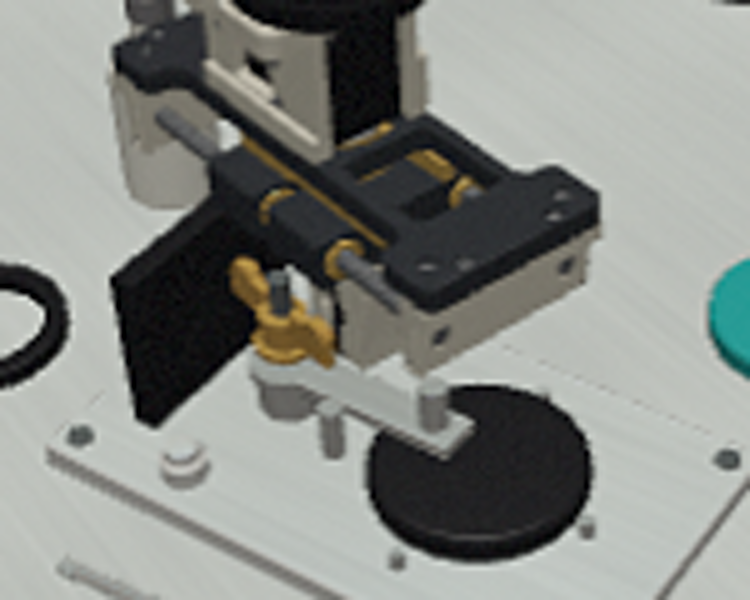

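Emit:
{"op": "step_arm", "data": {"steps": [[[0,0.045,0.106],0.667],[[0,0.045,0.106],0.667],[[0,0.045,0.106],0.667],[[0,0.045,0.106],0.667],[[0,0.045,0.106],0.667],[[0,0.045,0.106],0.667],[[0,0.045,0.106],0.667],[[0,0.045,0.106],0.667],[[0,0.045,0.106],0.667],[[0,0.045,0.106],0.667],[[0,0.045,0.106],0.667],[[0,0.045,0.106],0.667]]}}

```text
time_s: 11.25
tcp_pos: [0.4527, 0.1035, 0.0735]
eef_rot: [89.3, 90.0, -134.9]
contact_force: [0.7, -0.4, -1.5]
gripper_width: 0.0006
```

```bash
python3 -c "
from h import *
report();i=capture('side');s,p,R=pose();print(ab(ang(R[:,1])-YAW))
crop(i,150,130,150,120,5,'pics/s9.png')"
```

```text
t 11.25 tcp [0.4527 0.1035 0.0735] tip z 0.0545 in stud frame r 34.1 mm phi -127.3 xy [-20.7 -27.1] tool y ang world -134.1 cradle -154.6 x [-0. -0. -1.] j6 8.6 F [ 0.7 -0.4 -1.5] M [-0.25 -0.33 -0.01] w 0.001
(np.float64(30.42737296144851), np.float64(-15.553117830820684))
```

View pics/s9.png

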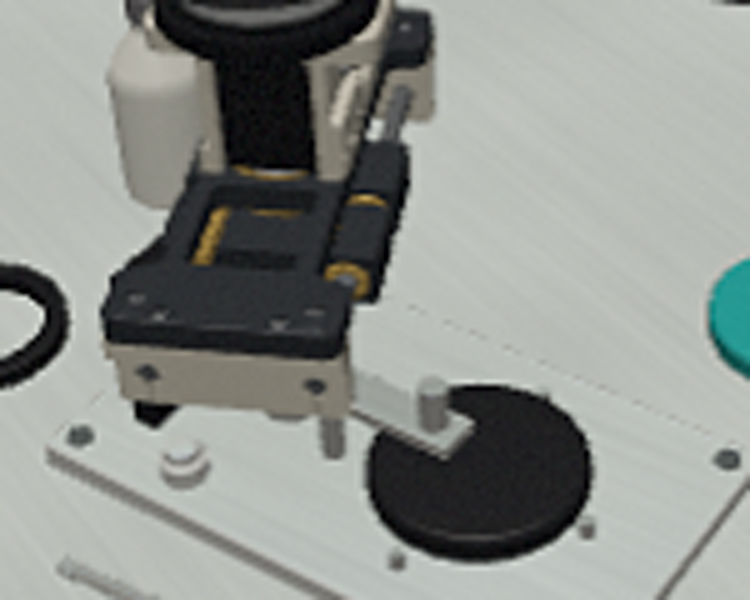

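Emit:
{"op": "step_arm", "data": {"steps": [[[0,0.045,0.106],0.667],[[0,0.045,0.106],0.667],[[0,0.045,0.106],0.667],[[0,0.045,0.106],0.667],[[0,0.045,0.106],0.667],[[0,0.045,0.106],0.667],[[0,0.045,0.106],0.667],[[0,0.045,0.106],0.667],[[0,0.045,0.106],0.667],[[0,0.045,0.106],0.667],[[0,0.045,0.106],0.667],[[0,0,0],0]]}}

```text
time_s: 12.3
tcp_pos: [0.4337, 0.1197, 0.0733]
eef_rot: [124.2, 89.9, -143.8]
contact_force: [-0.5, -0.8, -0.8]
gripper_width: 0.0007
```

```bash
python3 -c "
from h import *
report();s,p,R=pose();print(ab(ang(R[:,1])-YAW))"
```

```text
t 12.30 tcp [0.4337 0.1197 0.0733] tip z 0.0543 in stud frame r 33.3 mm phi -170.8 xy [-32.8  -5.3] tool y ang world -178.1 cradle -198.5 x [-0.001 -0.001 -1.   ] j6 -38.7 F [-0.5 -0.8 -0.8] M [-0.32  0.11  0.01] w 0.001
(np.float64(29.42624886305042), np.float64(-15.487598171047598))
```

Emit:
{"op": "step_arm", "data": {"steps": [[[0,0,-0.4],0],[[-0.5,0,-0.1],0],[[-0.6,0,0],0],[[-0.5,0,0],-1],[[0,0,0],-1],[[0,0,0],-1],[[0,0,0],-1],[[0,0,0],-1],[[0,0,0],-1],[[0,0,0],-1],[[0,0,0],-1],[[0,0,0],-1],[[0,0,0],-1],[[0,0,0],-1],[[0,0,0],-1],[[0,0,0],-1],[[0,0,0],-1]]}}

```text
time_s: 13.72
tcp_pos: [0.4349, 0.1097, 0.1056]
eef_rot: [-128.2, 90.0, 48.3]
contact_force: [-0.4, -0.2, -0.1]
gripper_width: 0.0004
```

Emit:
{"op": "step_arm", "data": {"steps": [[[0,0,0],-1],[[0,0,0],-1],[[0,0,0],-1],[[0,0,0],-1],[[0,0,0],-1],[[0,0,0],-1],[[0,0,0],-1],[[0,0,0],-1],[[0,0,0],-1],[[0,0,0],-1],[[0,0,0],-1],[[0,0,0],-1],[[0,0,0],-1],[[0,0,0],-1],[[0,0,0],-1],[[0,0,0],-1],[[0,0,0],0]]}}

```text
time_s: 15.13
tcp_pos: [0.4349, 0.1097, 0.1056]
eef_rot: [129.8, 90.0, 42.3]
contact_force: [0.2, -0.7, 0.2]
gripper_width: 0.0009
```

```bash
python3 -c "
from h import *
report();t=STUD+RC@[.0354,.0114,.1];delta(t);i=capture('side')
crop(i,150,130,150,120,5,'pics/s10.png')"
```

```text
t 15.13 tcp [0.4349 0.1097 0.1056] tip z 0.0866 in stud frame r 38.3 mm phi -156.8 xy [-35.2 -15. ] tool y ang world 2.4 cradle -18.0 x [ 0.  0. -1.] j6 142.9 F [ 0.2 -0.7  0.2] M [-0.01 -0.11  0.  ] w 0.001
units tool [ 0.28  2.95 -2.35]
```

View pics/s10.png

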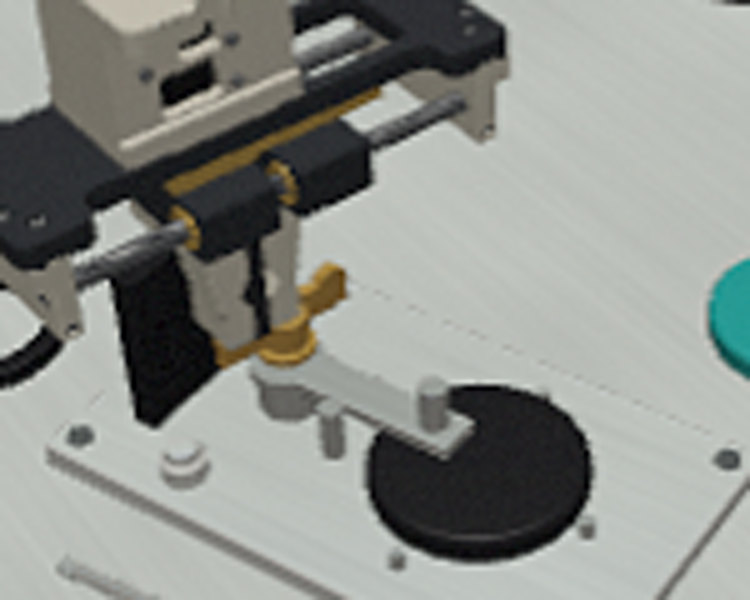

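```bash
cat >> h.py <<'E'
def wingpx(th,n="side",o=(150,130),k=5):
    h=th/360*.006;f=np.radians(th)
    for sg in(1,-1):
        P=[STUD+RC@np.array([sg*.032*np.cos(f),sg*.032*np.sin(f),.035+h+z]) for z in(.008,.028)]
        print(th,sg,[list(np.round((q-o)*k)) for q in proj(n,P)])
E
python3 -c "
from h import *
for t in (325,335,342,350):wingpx(t)"
```

```text
325 1 [[np.float64(359.0), np.float64(313.0)], [np.float64(356.0), np.float64(275.0)]]
325 -1 [[np.float64(206.0), np.float64(354.0)], [np.float64(200.0), np.float64(316.0)]]
335 1 [[np.float64(354.0), np.float64(305.0)], [np.float64(351.0), np.float64(267.0)]]
335 -1 [[np.float64(211.0), np.float64(362.0)], [np.float64(205.0), np.float64(324.0)]]
342 1 [[np.float64(348.0), np.float64(300.0)], [np.float64(345.0), np.float64(262.0)]]
342 -1 [[np.float64(216.0), np.float64(368.0)], [np.float64(210.0), np.float64(329.0)]]
350 1 [[np.float64(341.0), np.float64(295.0)], [np.float64(338.0), np.float64(256.0)]]
350 -1 [[np.float64(223.0), np.float64(373.0)], [np.float64(217.0), np.float64(334.0)]]
```

Emit:
{"op": "step_arm", "data": {"steps": [[[0,0.5,-0.4],0],[[0,0.7,-0.55],0],[[0,0.7,-0.55],0],[[0,0.65,-0.5],0],[[0,0.4,-0.35],0],[[0,0,0],0]]}}

```text
time_s: 15.68
tcp_pos: [0.494, 0.1607, 0.1054]
eef_rot: [96.0, 90.0, 8.0]
contact_force: [-0.2, -0.1, -0.2]
gripper_width: 0.0003
```

```bash
python3 -c "
from h import *
report();print(ab(-18));i=capture('side')
crop(i,150,100,150,120,5,'pics/s11.png')"
```

```text
t 15.68 tcp [0.494  0.1607 0.1054] tip z 0.0864 in stud frame r 39.9 mm phi 17.5 xy [38.1 12. ] tool y ang world 1.9 cradle -18.5 x [ 0.001  0.    -1.   ] j6 142.2 F [-0.2 -0.1 -0.2] M [ 0.01 -0.17 -0.01] w 0.000
(np.float64(32.50151568109397), np.float64(-23.2195948291718))
```

View pics/s11.png

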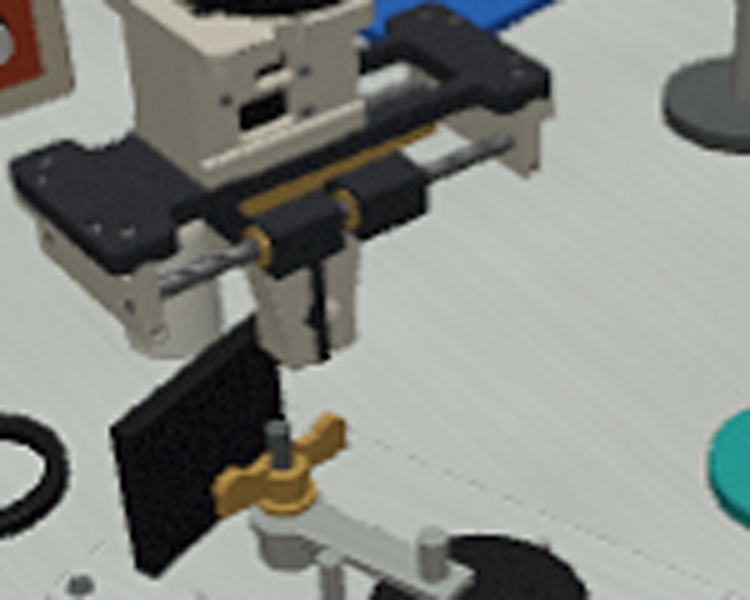

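Emit:
{"op": "step_arm", "data": {"steps": [[[0.5,0,0],0],[[0.5,0,0],0],[[0.4,-0.05,0],0],[[0.27,-0.05,0],0],[[0,0,0.2],0],[[0,0,0.2],0],[[0,0.045,0.106],0.667],[[0,0.045,0.106],0.667],[[0,0.045,0.106],0.667],[[0,0.045,0.106],0.667],[[0,0.045,0.106],0.667],[[0,0.045,0.106],0.667],[[0,0,0],0]]}}

```text
time_s: 16.82
tcp_pos: [0.4944, 0.138, 0.0727]
eef_rot: [154.5, 89.9, 42.2]
contact_force: [-0.1, 1.9, -1.1]
gripper_width: 0.0005
```

```bash
python3 -c "
from h import *
report();s,p,R=pose();print(ab(ang(R[:,1])-YAW));i=capture('side')
crop(i,150,130,150,120,5,'pics/s12.png')
for t in (310,318,326):wingpx(t)"
```

```text
t 16.82 tcp [0.4944 0.138  0.0727] tip z 0.0537 in stud frame r 31.9 mm phi -17.1 xy [30.5 -9.4] tool y ang world -22.2 cradle -42.7 x [ 0.001  0.001 -1.   ] j6 120.2 F [-0.1  1.9 -1.1] M [ 0.77 -0.18 -0.05] w 0.000
(np.float64(28.7987620370374), np.float64(-13.7751169300459))
310 1 [[np.float64(363.0), np.float64(327.0)], [np.float64(361.0), np.float64(289.0)]]
310 -1 [[np.float64(203.0), np.float64(341.0)], [np.float64(197.0), np.float64(303.0)]]
318 1 [[np.float64(362.0), np.float64(319.0)], [np.float64(359.0), np.float64(281.0)]]
318 -1 [[np.float64(204.0), np.float64(348.0)], [np.float64(198.0), np.float64(310.0)]]
326 1 [[np.float64(359.0), np.float64(312.0)], [np.float64(356.0), np.float64(274.0)]]
326 -1 [[np.float64(206.0), np.float64(355.0)], [np.float64(201.0), np.float64(317.0)]]
```

View pics/s12.png

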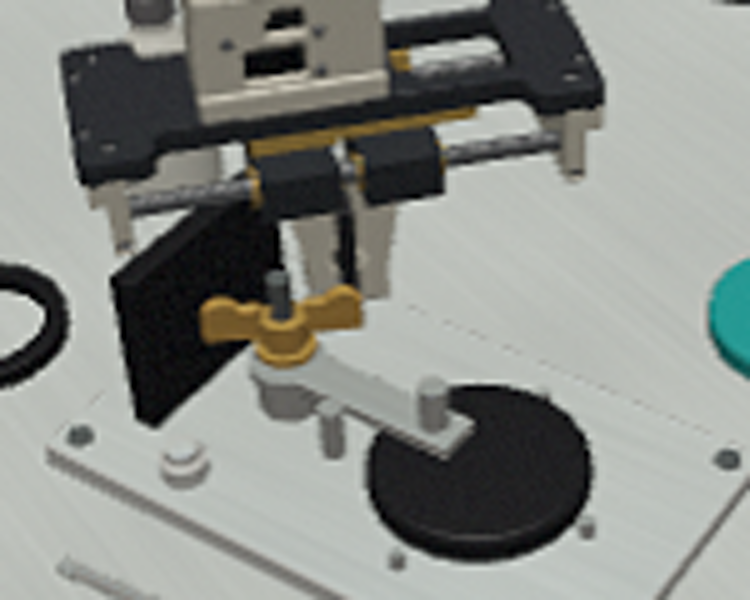

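Emit:
{"op": "step_arm", "data": {"steps": [[[0.005,0.047,0.105],0.667],[[0.005,0.047,0.105],0.667],[[0.005,0.047,0.105],0.667],[[0.005,0.047,0.105],0.667],[[0.005,0.047,0.105],0.667],[[0.005,0.047,0.105],0.667],[[0.005,0.047,0.105],0.667],[[0.005,0.047,0.105],0.667],[[0.005,0.047,0.105],0.667],[[0.005,0.047,0.105],0.667],[[0.005,0.047,0.105],0.667],[[0.005,0.047,0.105],0.667],[[0.005,0.047,0.105],0.667],[[0.005,0.047,0.105],0.667],[[0.005,0.047,0.105],0.667],[[0.005,0.047,0.105],0.667],[[0.005,0.047,0.105],0.667],[[0.005,0.047,0.105],0.667],[[0.005,0.047,0.105],0.667]]}}

```text
time_s: 18.45
tcp_pos: [0.4722, 0.1046, 0.0709]
eef_rot: [-148.0, 89.9, 24.0]
contact_force: [1.8, 0.5, 0.4]
gripper_width: 0.0006
```

```bash
python3 -c "
from h import *
report();s,p,R=pose();print(ab(ang(R[:,1])-YAW));i=capture('side')
crop(i,150,130,150,120,5,'pics/s13.png')"
```

```text
t 18.45 tcp [0.4722 0.1046 0.0709] tip z 0.0519 in stud frame r 32.9 mm phi -93.5 xy [ -2.  -32.9] tool y ang world -98.1 cradle -118.6 x [ 0.002  0.001 -1.   ] j6 46.0 F [1.8 0.5 0.4] M [ 0.29 -0.7  -0.06] w 0.001
(np.float64(29.82804504533135), np.float64(-13.928511900233802))
```

View pics/s13.png

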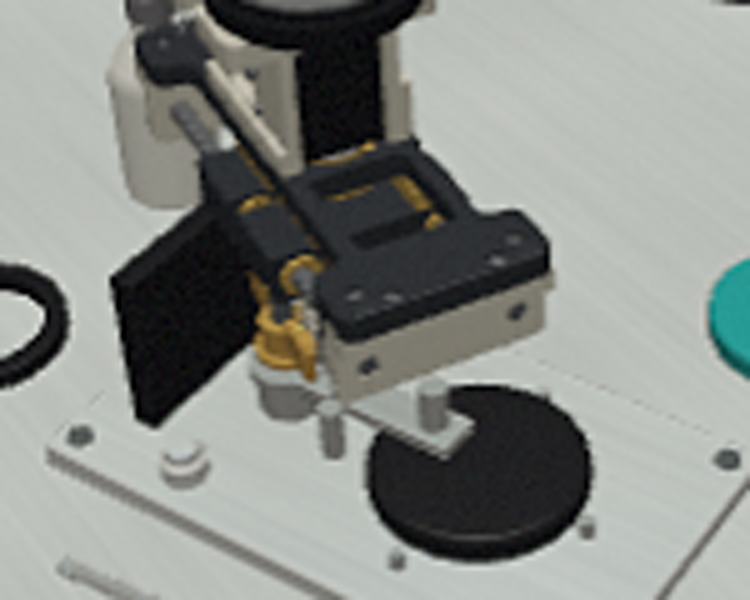

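Emit:
{"op": "step_arm", "data": {"steps": [[[0,0.046,0.105],0.667],[[0,0.046,0.105],0.667],[[0,0.046,0.105],0.667],[[0,0.046,0.105],0.667],[[0,0.046,0.105],0.667],[[0,0.046,0.105],0.667],[[0,0.046,0.105],0.667],[[0,0.046,0.105],0.667],[[0,0.046,0.105],0.667],[[0,0.046,0.105],0.667],[[0,0.046,0.105],0.667],[[0,0.046,0.105],0.667],[[0,0.046,0.105],0.667],[[0,0.046,0.105],0.667],[[0,0.046,0.105],0.667],[[0,0.046,0.105],0.667],[[0,0.046,0.105],0.667],[[0,0.046,0.105],0.667],[[0,0.046,0.105],0.667],[[0,0.046,0.105],0.667]]}}

```text
time_s: 20.17
tcp_pos: [0.432, 0.12, 0.0703]
eef_rot: [143.6, 90.0, -124.5]
contact_force: [0.9, -0.9, -1.1]
gripper_width: 0.0003
```

```bash
python3 -c "
from h import *
report();s,p,R=pose();print(ab(ang(R[:,1])-YAW))"
```

```text
t 20.17 tcp [0.432  0.12   0.0703] tip z 0.0513 in stud frame r 34.6 mm phi -172.7 xy [-34.3  -4.4] tool y ang world -178.1 cradle -198.5 x [-0.    -0.001 -1.   ] j6 -39.0 F [ 0.9 -0.9 -1.1] M [-0.29 -0.23  0.03] w 0.000
(np.float64(31.126466398686606), np.float64(-15.102911030280033))
```

Same return as before.

Emit:
{"op": "step_arm", "data": {"steps": [[[0,0,-0.4],0],[[-0.5,0,-0.1],0],[[-0.7,0,0],0],[[-0.6,0,0],-1],[[0,0,0],-1],[[0,0,0],-1],[[0,0,0],-1],[[0,0,0],-1],[[0,0,0],-1],[[0,0,0],-1],[[0,0,0],-1],[[0,0,0],-1],[[0,0,0],-1],[[0,0,0],-1],[[0,0,0],-1],[[0,0,0],-1],[[0,0,0],-1]]}}

```text
time_s: 21.58
tcp_pos: [0.4325, 0.1097, 0.1063]
eef_rot: [50.9, 90.0, -132.6]
contact_force: [-0.2, 0.6, 0.7]
gripper_width: 0.0001
```

Emit:
{"op": "step_arm", "data": {"steps": [[[0,0,0],-1],[[0,0,0],-1],[[0,0,0],-1],[[0,0,0],-1],[[0,0,0],-1],[[0,0,0],-1],[[0,0,0],-1],[[0,0,0],-1],[[0,0,0],-1],[[0,0,0],-1],[[0,0,0],-1],[[0,0,0],-1],[[0,0,0],-1],[[0,0,0],-1],[[0,0,0],-1],[[0,0,0],-1],[[0,0,0],0]]}}

```text
time_s: 23.0
tcp_pos: [0.4325, 0.1098, 0.1063]
eef_rot: [-45.5, 90.0, -133.1]
contact_force: [-0.5, 0.2, 0.8]
gripper_width: 0.0003
```

```bash
python3 -c "
from h import *
report();t=STUD+RC@[.0354,.0114,.1];delta(t);i=capture('side')
crop(i,150,130,150,120,5,'pics/s14.png')
for t in (150,158,165,172):wingpx(t)"
```

```text
t 23.00 tcp [0.4325 0.1098 0.1063] tip z 0.0873 in stud frame r 40.0 mm phi -159.2 xy [-37.4 -14.2] tool y ang world 2.4 cradle -18.1 x [-0. -0. -1.] j6 142.7 F [-0.5  0.2  0.8] M [-0.07 -0.12 -0.05] w 0.000
units tool [ 0.32  3.07 -2.35]
150 1 [[np.float64(209.0), np.float64(364.0)], [np.float64(203.0), np.float64(326.0)]]
150 -1 [[np.float64(357.0), np.float64(315.0)], [np.float64(354.0), np.float64(277.0)]]
158 1 [[np.float64(214.0), np.float64(370.0)], [np.float64(208.0), np.float64(332.0)]]
158 -1 [[np.float64(352.0), np.float64(308.0)], [np.float64(349.0), np.float64(270.0)]]
165 1 [[np.float64(219.0), np.float64(375.0)], [np.float64(214.0), np.float64(337.0)]]
165 -1 [[np.float64(346.0), np.float64(303.0)], [np.float64(343.0), np.float64(265.0)]]
172 1 [[np.float64(226.0), np.float64(380.0)], [np.float64(220.0), np.float64(341.0)]]
172 -1 [[np.float64(340.0), np.float64(299.0)], [np.float64(337.0), np.float64(261.0)]]
```

View pics/s14.png

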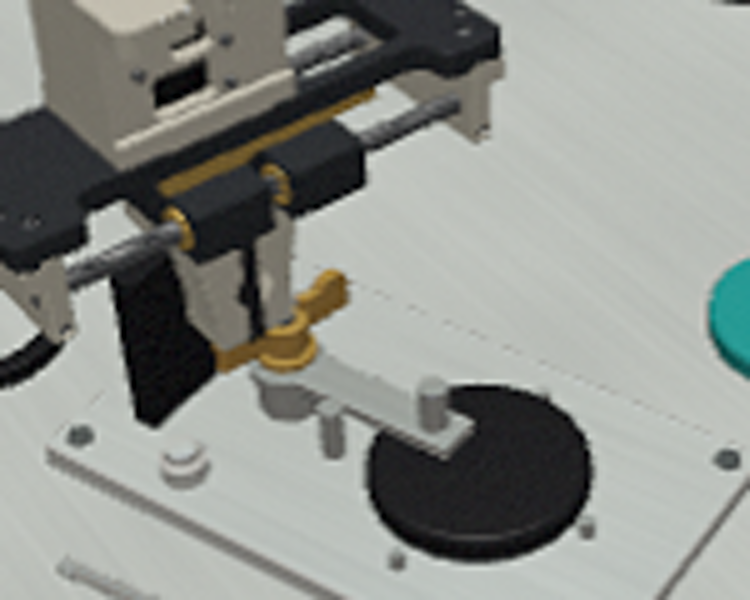

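Emit:
{"op": "step_arm", "data": {"steps": [[[0,0.5,-0.4],0],[[0,0.7,-0.55],0],[[0,0.7,-0.55],0],[[0,0.65,-0.5],0],[[0,0.4,-0.35],0],[[0,0,0],0],[[0.5,0,0],0],[[0.5,0,0],0],[[0.5,-0.03,0],0],[[0.35,-0.03,0],0],[[0,0,0.2],0],[[0,0,0.2],0],[[0,0.045,0.106],0.667],[[0,0.045,0.106],0.667],[[0,0.045,0.106],0.667],[[0,0.045,0.106],0.667],[[0,0.045,0.106],0.667],[[0,0.045,0.106],0.667],[[0,0,0],0]]}}

```text
time_s: 24.63
tcp_pos: [0.4932, 0.1381, 0.0699]
eef_rot: [153.7, 89.9, 41.4]
contact_force: [0.2, 3.1, -0.7]
gripper_width: 0.0008
```

```bash
python3 -c "
from h import *
report();s,p,R=pose();print(ab(ang(R[:,1])-YAW));i=capture('side')
crop(i,150,130,150,120,5,'pics/s15.png')
for t in (125,135,145):wingpx(t)"
```

```text
t 24.63 tcp [0.4932 0.1381 0.0699] tip z 0.0509 in stud frame r 30.7 mm phi -16.7 xy [29.4 -8.8] tool y ang world -22.3 cradle -42.8 x [ 0.002  0.001 -1.   ] j6 120.0 F [ 0.2  3.1 -0.7] M [ 0.9  -0.2  -0.05] w 0.001
(np.float64(27.57414396313344), np.float64(-13.490404493829963))
125 1 [[np.float64(204.0), np.float64(343.0)], [np.float64(199.0), np.float64(305.0)]]
125 -1 [[np.float64(364.0), np.float64(337.0)], [np.float64(361.0), np.float64(299.0)]]
135 1 [[np.float64(204.0), np.float64(351.0)], [np.float64(199.0), np.float64(313.0)]]
135 -1 [[np.float64(363.0), np.float64(328.0)], [np.float64(360.0), np.float64(290.0)]]
145 1 [[np.float64(207.0), np.float64(360.0)], [np.float64(201.0), np.float64(322.0)]]
145 -1 [[np.float64(360.0), np.float64(319.0)], [np.float64(357.0), np.float64(281.0)]]
```

View pics/s15.png

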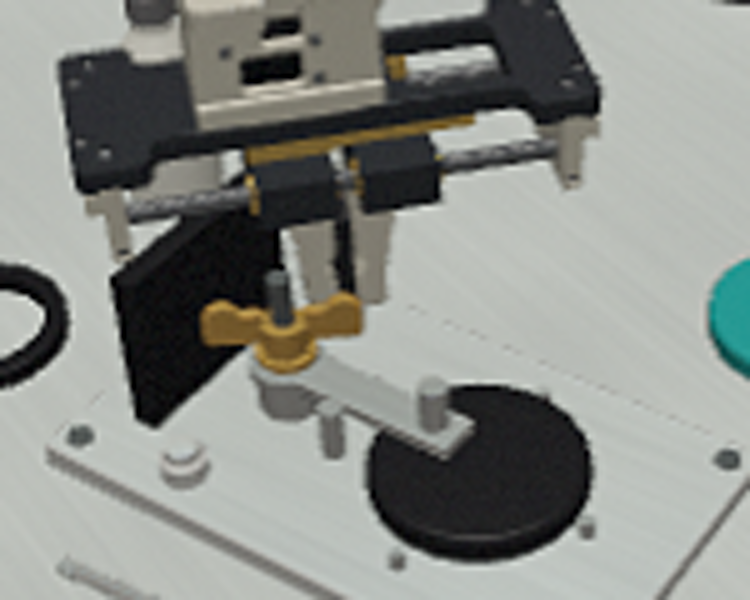

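Emit:
{"op": "step_arm", "data": {"steps": [[[0,0.052,0.105],0.667],[[0,0.052,0.105],0.667],[[0,0.052,0.105],0.667],[[0,0.05,0.105],0.667],[[0,0.05,0.105],0.667],[[0,0.05,0.105],0.667],[[0,0.048,0.105],0.667],[[0,0.048,0.105],0.667],[[0,0.048,0.105],0.667],[[0,0.047,0.105],0.667],[[0,0.047,0.105],0.667],[[0,0.047,0.105],0.667],[[0,0.047,0.105],0.667],[[0,0.047,0.105],0.667],[[0,0.047,0.105],0.667],[[0,0.047,0.105],0.667],[[0,0.047,0.105],0.667]]}}

```text
time_s: 26.1
tcp_pos: [0.4754, 0.1061, 0.0699]
eef_rot: [-156.1, 89.9, 23.8]
contact_force: [1.9, 0.9, -1.1]
gripper_width: 0.0004
```

Emit:
{"op": "step_arm", "data": {"steps": [[[0,0.046,0.105],0.667],[[0,0.046,0.105],0.667],[[0,0.046,0.105],0.667],[[0,0.046,0.105],0.667],[[0,0.046,0.105],0.667],[[0,0.046,0.105],0.667],[[0,0.046,0.105],0.667],[[0,0.046,0.105],0.667],[[0,0.046,0.105],0.667],[[0,0,0],0]]}}

```text
time_s: 26.93
tcp_pos: [0.4547, 0.1031, 0.0698]
eef_rot: [-127.7, 89.9, 16.1]
contact_force: [1.4, -0.3, 0.2]
gripper_width: 0.0002
```

```bash
python3 -c "
from h import *
report();s,p,R=pose();print(ab(ang(R[:,1])-YAW));w=capture('wrist');cv2.imwrite('pics/w16.png',w);i=capture('side')
crop(i,150,130,150,120,5,'pics/s16.png')"
```

```text
t 26.93 tcp [0.4547 0.1031 0.0698] tip z 0.0508 in stud frame r 33.9 mm phi -123.9 xy [-19.  -28.2] tool y ang world -126.2 cradle -146.7 x [ 0.001  0.    -1.   ] j6 16.7 F [ 1.4 -0.3  0.2] M [-0.12 -0.52 -0.06] w 0.000
(np.float64(31.305007055232636), np.float64(-13.113316295868868))
```

View pics/s16.png

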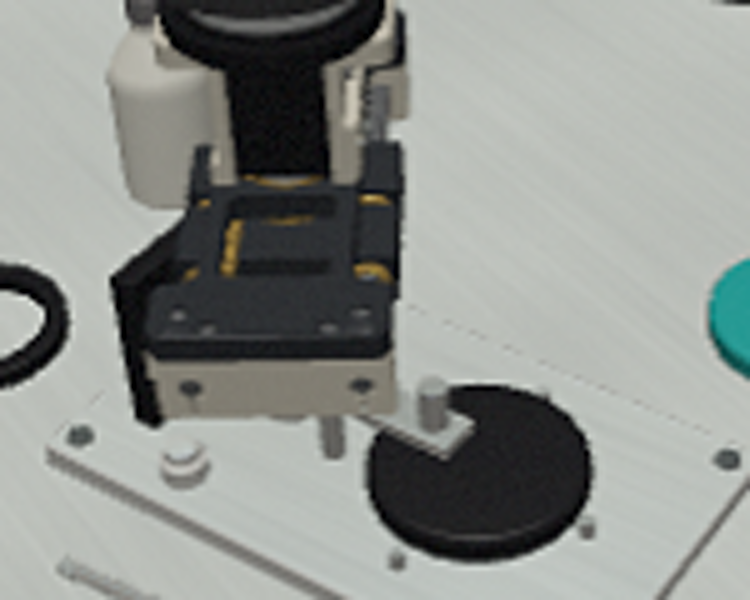

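View pics/w16.png

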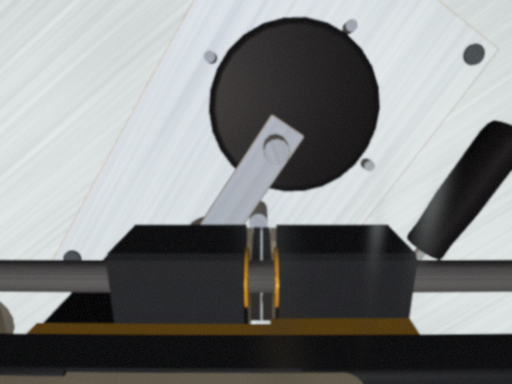

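Emit:
{"op": "step_arm", "data": {"steps": [[[0,0.046,0.105],0.667],[[0,0.046,0.105],0.667],[[0,0.046,0.105],0.667],[[0,0.046,0.105],0.667],[[0,0.023,0.053],0.333],[[0,0.023,0.053],0.333],[[0,0,0],0]]}}

```text
time_s: 27.62
tcp_pos: [0.4438, 0.1072, 0.0693]
eef_rot: [149.3, 90.0, -86.8]
contact_force: [1.3, -0.9, -0.4]
gripper_width: 0.0008
```

```bash
python3 -c "
from h import *
report();s,p,R=pose();print(ab(ang(R[:,1])-YAW))"
```

```text
t 27.62 tcp [0.4438 0.1072 0.0693] tip z 0.0503 in stud frame r 34.5 mm phi -143.4 xy [-27.7 -20.6] tool y ang world -146.1 cradle -166.6 x [ 0. -0. -1.] j6 -4.5 F [ 1.3 -0.9 -0.4] M [-0.15 -0.46 -0.02] w 0.001
(np.float64(31.723977606389944), np.float64(-13.580466521594207))
```

Emit:
{"op": "step_arm", "data": {"steps": [[[0,0.023,0.053],0.333],[[0,0.012,0.026],0.167],[[0,0.012,0.026],0.167],[[0,0,0],0]]}}

```text
time_s: 27.95
tcp_pos: [0.4419, 0.1085, 0.0693]
eef_rot: [133.6, 90.0, -106.6]
contact_force: [1.8, -1.2, 1.4]
gripper_width: 0.0004
```

```bash
python3 -c "
from h import *
report();s,p,R=pose();print(ab(ang(R[:,1])-YAW))"
```

```text
t 27.95 tcp [0.4419 0.1085 0.0693] tip z 0.0503 in stud frame r 34.5 mm phi -147.2 xy [-29.  -18.7] tool y ang world -150.2 cradle -170.6 x [-0. -0. -1.] j6 -8.9 F [ 1.8 -1.2  1.4] M [-0.17 -0.46 -0.04] w 0.000
(np.float64(31.702847996042287), np.float64(-13.69951918206574))
```

Emit:
{"op": "step_arm", "data": {"steps": [[[0,0.012,0.026],0.167],[[0,0.012,0.026],0.167],[[0,0.012,0.026],0.167],[[0,0,0],0]]}}

```text
time_s: 28.28
tcp_pos: [0.4404, 0.1096, 0.0692]
eef_rot: [83.4, 90.0, -159.9]
contact_force: [0.9, -1.3, 1.1]
gripper_width: 0.0005
```

```bash
cat >>h.py <<'E'
def rep2():
    s,p,R=pose();a=ang(R[:,1])-YAW
    print("t %.2f tool ang %.1f"%(s["time_s"],a),"ab",np.round(ab(a),1),"F tool",np.round(R.T@s["contact_force"],1),"M",np.round(s["moment"],2))
E
python3 -c "
from h import *
rep2()"
```

```text
t 28.28 tool ang -173.7 ab [ 31.8 -13.8] F tool [-1.1 -0.2 -1.6] M [-0.16 -0.44 -0.02]
```

Emit:
{"op": "step_arm", "data": {"steps": [[[0,0.012,0.026],0.167],[[0,0.012,0.026],0.167],[[0,0,0],0]]}}

```text
time_s: 28.53
tcp_pos: [0.4395, 0.1103, 0.0692]
eef_rot: [78.0, 90.0, -167.3]
contact_force: [0.5, -0.6, -0.7]
gripper_width: 0.0
```

```bash
python3 -c "
from h import *
rep2()"
```

```text
t 28.53 tool ang -175.7 ab [ 31.8 -13.8] F tool [ 0.7 -0.2 -0.8] M [-0.13 -0.42 -0.03]
```

Emit:
{"op": "step_arm", "data": {"steps": [[[0,0.012,0.026],0.167],[[0,0.012,0.026],0.167],[[0,0,0],0]]}}

```text
time_s: 28.78
tcp_pos: [0.4386, 0.111, 0.0692]
eef_rot: [101.1, 90.0, -146.2]
contact_force: [1.0, -0.2, -1.0]
gripper_width: 0.0006
```

```bash
python3 -c "
from h import *
rep2()"
```

```text
t 28.78 tool ang -177.8 ab [ 31.8 -13.9] F tool [ 1.  -0.8 -0.6] M [-0.09 -0.37 -0.04]
```

Emit:
{"op": "step_arm", "data": {"steps": [[[0,0.01,0.02],0.1],[[0,0,0],0]]}}

```text
time_s: 28.95
tcp_pos: [0.4383, 0.1113, 0.0692]
eef_rot: [87.0, 90.0, -160.9]
contact_force: [0.6, -0.9, -1.3]
gripper_width: 0.0004
```

```bash
python3 -c "
from h import *
rep2()"
```

```text
t 28.95 tool ang -178.3 ab [ 31.8 -13.8] F tool [ 1.3 -0.2 -1. ] M [-0.22 -0.29  0.01]
```

Emit:
{"op": "step_arm", "data": {"steps": [[[0,0.01,0.02],0.1],[[0,0,0],0]]}}

```text
time_s: 29.12
tcp_pos: [0.438, 0.1116, 0.0692]
eef_rot: [82.6, 90.0, -165.9]
contact_force: [1.3, -0.8, -0.6]
gripper_width: 0.0004
```

```bash
python3 -c "
from h import *
rep2()"
```

```text
t 29.12 tool ang -178.9 ab [ 31.9 -13.8] F tool [ 0.6 -0.9 -1.2] M [-0.14 -0.33  0.01]
```

Still moving freely at ~1 N. Continue in small steps, checking each.

Emit:
{"op": "step_arm", "data": {"steps": [[[0,0.01,0.02],0.1],[[0,0.01,0.02],0.1],[[0,0,0],0]]}}

```text
time_s: 29.37
tcp_pos: [0.4374, 0.1122, 0.0693]
eef_rot: [69.7, 90.0, -179.9]
contact_force: [1.0, -0.6, -0.5]
gripper_width: 0.0005
```

```bash
python3 -c "
from h import *
rep2()"
```

```text
t 29.37 tool ang -180.1 ab [ 32.  -13.7] F tool [ 0.5 -0.8 -1. ] M [-0.23 -0.33 -0.02]
```

Emit:
{"op": "step_arm", "data": {"steps": [[[0,0.01,0.02],0.1],[[0,0,0],0]]}}

```text
time_s: 29.53
tcp_pos: [0.4371, 0.1124, 0.0693]
eef_rot: [-176.0, 90.0, -66.2]
contact_force: [2.0, -1.5, -0.4]
gripper_width: 0.0003
```

```bash
python3 -c "
from h import *
rep2()"
```

```text
t 29.53 tool ang -180.7 ab [ 32.  -13.7] F tool [ 0.4 -1.3 -2.1] M [-0.61 -0.73 -0.02]
```

Emit:
{"op": "step_arm", "data": {"steps": [[[0,0.01,0.02],0.1],[[0,0,0],0]]}}

```text
time_s: 29.7
tcp_pos: [0.4369, 0.1126, 0.0693]
eef_rot: [174.4, 90.0, -76.4]
contact_force: [4.4, -3.5, -1.2]
gripper_width: 0.0004
```

```bash
python3 -c "
from h import *
rep2()"
```

```text
t 29.70 tool ang -181.3 ab [ 32.  -13.8] F tool [ 1.2 -3.  -4.7] M [-1.29 -1.3  -0.05]
```

Emit:
{"op": "step_arm", "data": {"steps": [[[0,0,-0.2],0],[[0,0,-0.4],0],[[-0.6,0,-0.2],0],[[-1,0,0],0],[[-1,0,0],0],[[-1,0,0],0],[[-1,0,0],0],[[-1,0,-1],0],[[-1,0,-1],0],[[0,0,-1],0],[[0,0,-0.5],0],[[0,0,0],0]]}}

```text
time_s: 30.7
tcp_pos: [0.465, 0.03, 0.201]
eef_rot: [43.2, 90.0, 152.3]
contact_force: [-0.1, -0.4, -0.9]
gripper_width: 0.0005
```

```bash
python3 -c "
from h import *
report();i=capture('side');j=capture('top')
crop(i,150,155,160,120,5,'pics/s20.png');crop(j,160,145,150,120,5,'pics/t20.png');cv2.imwrite('pics/top20.png',j)
cv2.imwrite('pics/side20.png',i)
for t in (0,5,-5): wingpx(t,'side',(150,155));wingpx(t,'top',(160,145))"
```

```text
t 30.70 tcp [0.465 0.03  0.201] tip z 0.1820 in stud frame r 106.2 mm phi -109.1 xy [ -34.8 -100.3] tool y ang world -160.9 cradle -181.4 x [-0.001  0.    -1.   ] j6 -8.9 F [-0.1 -0.4 -0.9] M [ 0.08 -0.03 -0.01] w 0.001
0 1 [[np.float64(332.0), np.float64(175.0)], [np.float64(329.0), np.float64(137.0)]]
0 -1 [[np.float64(235.0), np.float64(265.0)], [np.float64(229.0), np.float64(227.0)]]
0 1 [[np.float64(214.0), np.float64(275.0)], [np.float64(208.0), np.float64(272.0)]]
0 -1 [[np.float64(269.0), np.float64(422.0)], [np.float64(264.0), np.float64(423.0)]]
5 1 [[np.float64(326.0), np.float64(173.0)], [np.float64(323.0), np.float64(135.0)]]
5 -1 [[np.float64(240.0), np.float64(267.0)], [np.float64(235.0), np.float64(229.0)]]
5 1 [[np.float64(208.0), np.float64(278.0)], [np.float64(201.0), np.float64(275.0)]]
5 -1 [[np.float64(276.0), np.float64(420.0)], [np.float64(271.0), np.float64(420.0)]]
-5 1 [[np.float64(337.0), np.float64(178.0)], [np.float64(334.0), np.float64(140.0)]]
-5 -1 [[np.float64(229.0), np.float64(262.0)], [np.float64(224.0), np.float64(224.0)]]
-5 1 [[np.float64(221.0), np.float64(273.0)], [np.float64(215.0), np.float64(270.0)]]
-5 -1 [[np.float64(263.0), np.float64(425.0)], [np.float64(258.0), np.float64(426.0)]]
```

View pics/s20.png

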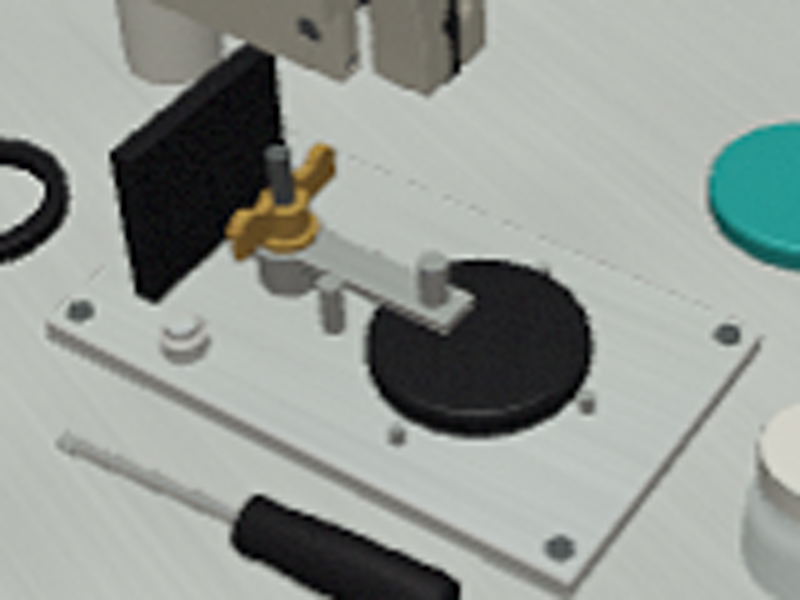

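View pics/t20.png

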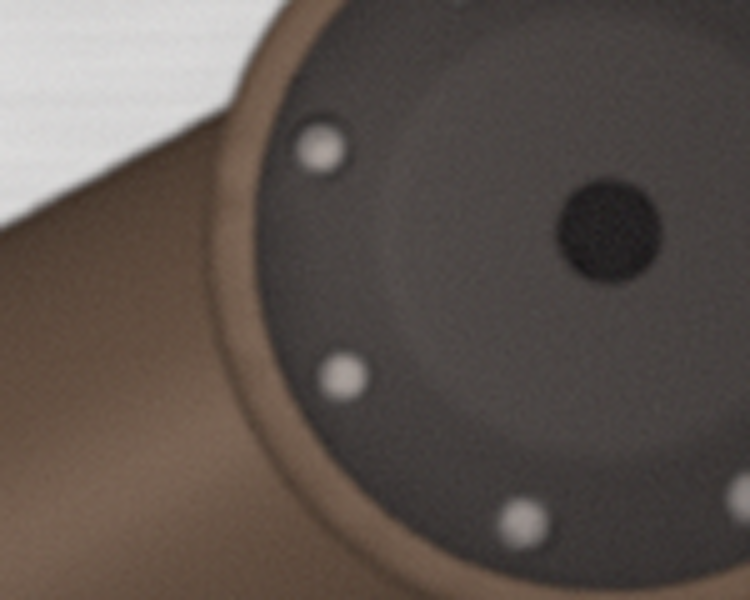

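```bash
python3 -c "
from h import *
print((proj('side',STUD+RC@[0,-.072,.055])-(150,155))*5)
a=cv2.imread('pics/side0.png')[155:275,150:310].astype(int);b=cv2.imread('pics/side20.png')[155:275,150:310].astype(int)
d=np.abs(a-b).max(2)>40; ys,xs=np.nonzero(d[70:]);print('changed px in lower part',len(xs))
print(close_job())"
```

```text
[[431.74829196 261.61404579]]
changed px in lower part 0
the job is handed in; nothing more can be done
None
```

The keeper lies over the disc against its stop, and the wing nut is fully home on it. The job was handed in at about 31 s of the 64 s allowed.

**How it was done:** With the gripper shut and used as a single fingertip, I pushed the keeper by its peg through about 71° to its stop. Then I turned the nut clockwise about 458° in three strokes on its wings. The last few degrees went in steps of about 0.6°. I stopped when the contact force rose from about 1 N to 4.7 N as the nut met its stop. The keeper had met its stop at about 9 N.

**Last checks, with the arm lifted clear:**
- **Nut:** in the side view the wings lie along the cradle's x to within a few degrees, at the height they should have when home.
- **Keeper:** the peg top is at crop pixel (433, 260), against (432, 262) calculated for the keeper at its stop.
- **Disc and surroundings:** the lower part of the side-view crop (most of the disc, most of the screwdriver) shows no change from the start. By eye, nothing else in view had moved.
- **Failed check:** the final top view was blocked by the arm, so it confirmed nothing. Most of the other bench items were not checked separately after the last move.

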